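# Stack the storage canisters by size

### The arm

A 7-joint arm with a two-finger parallel gripper is mounted at the origin on a cart in front of the work surface, level with it; the furniture and walls round the work are solid. World frame = base frame: x ahead of the robot, y to its left, z up, the work surface at z = 0. Lengths are in m, angles in degrees, forces in N, time in s.
With the tool pointing down it reaches from about 0.35 to 0.9 m from the base axis. Payload 8.1 kg.
Tool frame: the origin (TCP) lies at the very end of the fingers, on their centre line; the grasp point (between the pads) lies 19 mm behind it; z points along the fingers, y is the line along which they close (so a half turn about z gives the same grasp; the last joint's range is limited). The gripper opens to 85 mm and grips with 20 to 120 N. Pads are 22 mm wide; open, the fingers measure 114 mm over their backs; the gripper's body (76 mm by 85 mm) begins 54 mm behind the grasp point. The pads swing forward as they close: fully open they stand 13 mm farther back than shut.
Start: joints at [67.632, 24.895, 1.432, 90.138, -0.665, 64.973, -4.303], TCP at [0.177, -0.599, 0.231] pointing down, gripper open.
Joint ranges: [-149.89, 149.89], [-25.12, 119.58], [-72.63, 75.52], [4.76, 147.25], [-75.54, 255.54], [6.69, 114.76], [-157.13, 157.13]. Speed limits (degrees/s): [127.2, 127.2, 172.46, 172.46, 180, 180, 180].

### API

Orientations are given as a 3x3 rotation matrix whose columns are the frame's x, y, z axes.
In Python, from cell import observe, eyes, job gives the robot as it stands. The module is installed in compiled form; this text tells all that it offers.
- The arm moves only by the shell command python3 -m crank 'ROWS' [FORCE]. ROWS is JSON, a list of rows, each an object of numbers: "x", "y", "z": the shift along the world's x, y, z as a fraction of full scale; "rx", "ry", "rz": the turn, a rotation vector about the world's x, y, z as a fraction of full scale; "claw": the opening, from -1 (shut) to 1 (fully open). A call has exactly 5 rows; each row is the pose to reach, as a shift and turn from the pose commanded when the call began; what a row does not reach only later rows make up. Full scale, the value 1, is 1 m for a shift and 90 degrees for a turn. A row lasts 1/10 s, in which the tool goes at most 50 mm and 8.59 degrees, less where a joint would pass 70% of its speed; a pose out of reach is approached as far as the arm can. A call with a number of a shift or a turn outside -1 to 1 is refused whole. A call with a gripper value outside its range is refused whole. The fingers move at their own pace and stop on an object; FORCE is the grip in N (left out, the last holds). Time passes only in rows, so rows that repeat a pose let the fingers close, or fill a call up. It gives the time, the measured TCP pose, the force, the opening and the grip force at its end, in the units of the state.
- observe(): the state, without advancing time (a new reading comes with each control period).
- eyes.get_image(name): name is "side" or "top" or "wrist"; returns the picture (420x560x3 uint8, red, green, blue); there is no depth.
- eyes.camera_info(name): a dict with "fx", "fy", "cx", "cy" (pixels), "R" (3x3) and "t" (3): a world point X has camera coordinates R X + t; the wrist camera has in their place "mount" (4x4, takes a point from camera to tool coordinates, whose origin is the TCP and whose axes are the flange's). Camera axes: x right, y down, z forward; pixel columns grow to the right and rows downward; lengths in m; the calibration is good to about 2 mm. A picture is of the moment at which its call begins: read the wrist's pose just before it. camera_info takes no time and is no camera call.
- job.close_job(): hands the job in; it is judged then, once.
Trained networks look in the newest picture that a camera, given by its name, has taken for a name from the list of things; names that differ only in an ending like _2 or _b are one class to them, and where a whole thing is asked for, a point or a joint stands for the part that bears it (a point fixed in the world has none). Each returns a list of dicts, best first, with "confidence" (0 to 1); they miss things now and then, are a little off and sometimes report something else, mostly with a low value. They report only what shows in the picture. A call takes as long as a camera call. They do not tell look-alikes from the thing itself.
- eyes.spot_in(target, camera): "position" ([x, y, z] in m, in world coordinates, good to about 4 mm: the middle of the surface that is visible of it).
- eyes.place_of(target, camera): "position" ([x, y, z] in m, in world coordinates, good to about 4 mm: a listed point, or the origin of a listed thing).
The state is a dict: "t": time; "joint_pos": joint angles; "qvel": joint speeds; "joint_efforts": joint torques, N m; "tool_pos": TCP position; "tool_rot": TCP orientation; "ft_force": force on the tool from outside, world axes, zero at the start; "ft_torque": the same for the moment, N m; "finger_gap": finger opening in m; "grasp_force": force on a finger pad.
Only numpy, scipy, OpenCV 4.12 (cv2) and the standard library are available. Lean on these libraries where they do the work, as an engineer would, in place of code of your own. Each camera call takes 0.05 s, during which the arm holds its last target. There are 200 camera calls.

### The job

Stack the four white ceramic canisters on the round dark wooden stand, one piece at a time from the bottom up: the largest in the stand's recess, then the middle one, then the small one with the dish-shaped lid, and the smallest, with the knob on its lid, on top. Each must sit flat inside the recess or lid rim beneath it, and the tower must be left standing by itself. Leave the cup, food tin, matchbox, teaspoon and garlic where they are.

Things in the scene. Friction and masses are not known exactly. Their poses are not given: they have to be found in the camera images.
- stand: Round dark wooden stand, 102 mm across, 12 mm high, fixed to the worktop. Its top is a round recess 84 mm across and 4 mm deep: recess floor 8 mm above the worktop, rim top at 12 mm. Origin: centre of its underside, z up.
- canister_large: The largest canister: 66 mm across, 60 mm high, foot 54 mm across, about 0.3 kg. White ceramic, round (yaw is free), brown wooden fixed lid; sides upright from 12 mm above the bottom. Loose, stands upright. Origin: centre of its underside, z up. The lid is an open round dish 4 mm deep with a 3 mm rim, 60 mm across inside, floor 56 mm above the canister's bottom.
- canister_medium: The middle canister: 58 mm across, 54 mm high, foot 44 mm across, about 0.2 kg. White ceramic, round (yaw is free), brown wooden fixed lid; sides upright from 12 mm above the bottom. Loose, stands upright. Origin: centre of its underside, z up. The lid is an open round dish 4 mm deep with a 3 mm rim, 52 mm across inside, floor 50 mm above the canister's bottom.
- canister_small: The small canister with a dish lid: 50 mm across, 48 mm high, foot 37 mm across, about 0.16 kg. White ceramic, round (yaw is free), brown wooden fixed lid; sides upright from 12 mm above the bottom. Loose, stands upright. Origin: centre of its underside, z up. The lid is an open round dish 4 mm deep with a 3 mm rim, 44 mm across inside, floor 44 mm above the canister's bottom.
- canister_knob: The smallest canister, the only one with a knob on its lid: 42 mm across, foot 30 mm across, about 0.1 kg. Upright sides up to 40 mm, then a nearly flat lid with a central knob 16 mm across whose top is 55 mm above the bottom. White ceramic, round (yaw is free), brown wooden fixed lid; sides upright from 12 mm above the bottom. Loose, stands upright. Origin: centre of its underside, z up. 
- cup: Bystander: small white patterned cup with a handle, 62x85x52 mm, loose. Origin: centre of its underside. Leave it alone.
- food_tin: Bystander: closed food tin with a blue and yellow label, 57 mm across, 72 mm high, loose. Origin: centre of its underside. Leave it alone.
- matches: Bystander: matchbox lying flat, 35x53x15 mm, loose. Origin: centre of its underside. Leave it alone.
- teaspoon: Bystander: metal teaspoon lying flat, 137x28x13 mm, loose; long along its own x. Origin: at its underside, near its middle. Leave it alone.
- garlic: Bystander: garlic bulb, 48x50x51 mm, loose. Origin: centre of its underside. Leave it alone.
Mind the look-alikes: they are no part of the job. Leave any turquoise look-alike of the canister_small alone. What is shaped like the canister_large but green is not meant.

How it is judged:
By the outcome, as a careful person would: the job done as asked, in the order asked, and still so for the second after the job is handed in, with the robot touching nothing.
It also fails if it takes over 112 s, if anything falls off the work surface, if the arm or the gripper's body presses on something with over 40 N, if the wrist force passes 120 N, or if a joint passes its speed limit or range.

## Working session

There is one attempt and no reset: what is moved stays moved. The work goes in short steps, Python scripts to look and compute and a shell command to move; the robot and the scene stay as the last step left them, time stands still between calls to the robot, and variables do not carry over. Pictures are saved under pics/ and viewed, at most 14 in all, crops included, and the job is handed in when it is done.

```bash
mkdir -p pics; python3 - <<'E'
from cell import observe, eyes
import cv2, numpy as np
s=observe();print(s)
for c in("top","side"):
    im=eyes.get_image(c);cv2.imwrite(f"pics/{c}0.png",im[:,:,::-1])
    i=eyes.camera_info(c);R=np.array(i["R"]);t=np.array(i["t"]);print(c,-R.T@t,R.tolist(),i["fx"])
    for n in("stand","canister_large","canister_medium","canister_small","canister_knob","cup","food_tin","matches","teaspoon","garlic"):
        for d in eyes.place_of(n,c)[:4]:
            p=np.array(d["position"]);q=R@p+t
            print(c,n,p.round(3),round(d["confidence"],2),int(i["fx"]*q[0]/q[2]+i["cx"]),int(i["fy"]*q[1]/q[2]+i["cy"]))
E
```

```text
{'t': 0.0, 'joint_pos': array([67.63189068, 24.9355045 ,  1.42980139, 90.18938012, -0.66548322,
       64.97340909, -4.30355069]), 'qvel': array([ 0.09831128, -0.0138038 , -0.00061016, -0.00149548,  0.03244931,
        0.01441259,  0.05063647]), 'joint_efforts': array([-6.17633523e-04, -6.70470500e+01,  1.02508921e+00, -3.16217601e+01,
        1.55790470e-02,  1.25491497e-02, -1.62378518e-05]), 'tool_pos': array([ 0.17721605, -0.59881826,  0.23053414]), 'tool_rot': array([[ 9.58891503e-01,  2.83772392e-01, -5.60589032e-04],
       [ 2.83772920e-01, -9.58890389e-01,  1.46712050e-03],
       [-1.21215142e-04, -1.56588937e-03, -9.99998767e-01]]), 'ft_force': array([ 0.13688478, -0.65913637,  1.03232991]), 'ft_torque': array([-0.02033115, -0.0194096 , -0.00652533]), 'grasp_force': 0.0, 'finger_gap': 0.08552405667220621}
top [ 0.44221286 -0.07088867  1.31124285] [[-0.02935162229489218, -0.9995614248376402, 0.003929407742222801], [-0.9956220208042627, 0.028886484775843924, -0.08889523433194528], [0.08874274031319135, -0.0065214242188030005, -0.9960332309054072]] 412.10865457148265
top stan
[... 929 characters left out ...]
703009675207]] 493.9512653160597
side stand [ 0.452 -0.3    0.004] 0.67 322 188
side canister_large [ 0.527 -0.165  0.   ] 0.75 289 205
side canister_large [ 0.505 -0.57  -0.003] 0.59 329 153
side canister_large [0.459 0.28  0.002] 0.49 255 298
side canister_medium [ 0.542 -0.447  0.003] 0.61 311 164
side canister_small [0.561 0.336 0.005] 0.79 212 301
side canister_small [0.519 0.432 0.   ] 0.65 209 333
side canister_small [ 0.456 -0.301  0.003] 0.6 321 188
side cup [0.666 0.272 0.004] 0.57 190 275
side food_tin [ 0.642 -0.295 -0.001] 0.87 272 179
side matches [ 0.415 -0.16  -0.002] 0.6 320 213
side teaspoon [ 0.43   0.421 -0.002] 0.51 243 341
side garlic [ 0.42  -0.426  0.002] 0.59 340 173
```

View pics/top0.png

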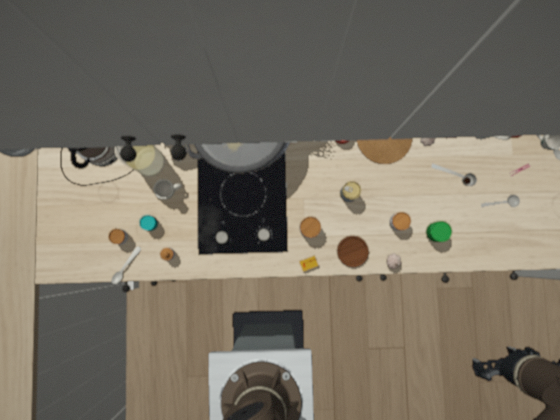

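View pics/side0.png

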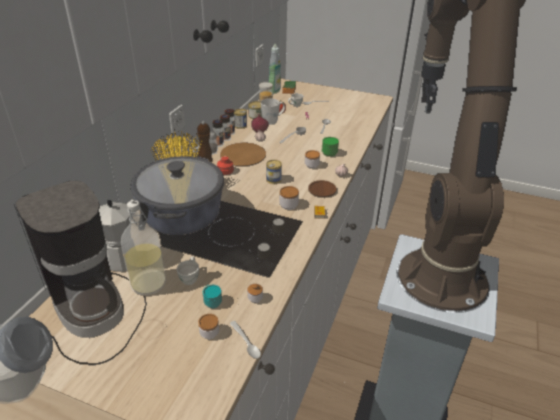

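Top view, candidates: 
- **Large:** white at (310,227); green look-alike at (440,232), not meant.
- **Medium:** white at (401,221).
- **Small:** white at (117,236); turquoise look-alike at (149,223), not meant.
- **Knob:** at (167,254).
- **Stand:** dark disc at (352,251). The light round board at (385,150) is not it.

The side view agrees, with large at (289,197), medium (312,159), small (208,326), knob (255,293) and stand (322,189). I'll check this in one montage of crops.

```bash
python3 - <<'E'
import cv2,numpy as np
a=cv2.imread("pics/side0.png")
f=lambda x0,y0,w,h:cv2.resize(a[y0:y0+h,x0:x0+w],(390,390*h//w),interpolation=cv2.INTER_CUBIC)
cv2.imwrite("pics/crop1.png",np.hstack([f(262,135,95,90),f(180,270,95,90)]))
E
```

```text
(no output)
```

View pics/crop1.png

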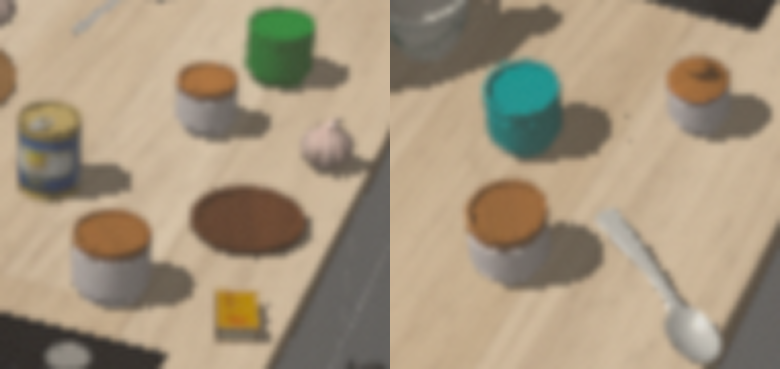

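The crops confirm the choice: white-bodied, brown-lidded large and medium next to the dark stand, the small dish-lid and knob one by the spoon, green and turquoise clearly different. I'll go above the large one, turning so the fingers close along x.

```bash
python3 -m crank '[{"x":0.03,"y":0.036,"z":0,"rz":0.068,"claw":1},{"x":0.06,"y":0.072,"z":0,"rz":0.136,"claw":1},{"x":0.09,"y":0.108,"z":0,"rz":0.204,"claw":1},{"x":0.12,"y":0.144,"z":0,"rz":0.272,"claw":1},{"x":0.15,"y":0.18,"z":0,"rz":0.34,"claw":1}]' 
python3 -m crank '[{"x":0.03,"y":0.036,"rz":0.08,"claw":1},{"x":0.06,"y":0.072,"rz":0.16,"claw":1},{"x":0.09,"y":0.108,"rz":0.24,"claw":1},{"x":0.12,"y":0.144,"rz":0.32,"claw":1},{"x":0.15,"y":0.18,"rz":0.4,"claw":1}]'
```

```text
invalid input at $[0]: expected keys x, y, z, rx, ry, rz, claw
invalid input at $[0]: expected keys x, y, z, rx, ry, rz, claw
```

```bash
python3 -m crank '[{"x":0.03,"y":0.036,"z":0,"rx":0,"ry":0,"rz":0.08,"claw":1},{"x":0.06,"y":0.072,"z":0,"rx":0,"ry":0,"rz":0.16,"claw":1},{"x":0.09,"y":0.108,"z":0,"rx":0,"ry":0,"rz":0.24,"claw":1},{"x":0.12,"y":0.144,"z":0,"rx":0,"ry":0,"rz":0.32,"claw":1},{"x":0.15,"y":0.18,"z":0,"rx":0,"ry":0,"rz":0.4,"claw":1}]' 
python3 -m crank '[{"x":0.03,"y":0.036,"z":0,"rx":0,"ry":0,"rz":0.08,"claw":1},{"x":0.06,"y":0.072,"z":0,"rx":0,"ry":0,"rz":0.16,"claw":1},{"x":0.09,"y":0.108,"z":0,"rx":0,"ry":0,"rz":0.24,"claw":1},{"x":0.12,"y":0.144,"z":0,"rx":0,"ry":0,"rz":0.32,"claw":1},{"x":0.15,"y":0.18,"z":0,"rx":0,"ry":0,"rz":0.4,"claw":1}]'
```

```text
t: 1.6
tool_pos: [0.3283, -0.4178, 0.2316]
tool_rot: [[0.605, 0.796, 0.0], [0.796, -0.605, -0.001], [-0.0, 0.001, -1.0]]
ft_force: [1.2, -0.2, -0.2]
finger_gap: 0.0855
grasp_force: 0.0
t: 2.1
tool_pos: [0.4784, -0.2378, 0.2316]
tool_rot: [[0.022, 1.0, 0.001], [1.0, -0.022, -0.0], [-0.0, 0.001, -1.0]]
ft_force: [-0.3, -0.6, 0.1]
finger_gap: 0.085
grasp_force: 0.0
```

```bash
python3 -m crank '[{"x":0.026,"y":0.036,"z":-0.01,"rx":0,"ry":0,"rz":0.007,"claw":1},{"x":0.052,"y":0.072,"z":-0.02,"rx":0,"ry":0,"rz":0.014,"claw":1},{"x":0.052,"y":0.072,"z":-0.02,"rx":0,"ry":0,"rz":0.014,"claw":1},{"x":0.052,"y":0.072,"z":-0.02,"rx":0,"ry":0,"rz":0.014,"claw":1},{"x":0.052,"y":0.072,"z":-0.02,"rx":0,"ry":0,"rz":0.014,"claw":1}]' 
cat > h.py <<'E'
from cell import observe, eyes
import cv2, numpy as np
def look(name,file=None):
    s=observe(); im=eyes.get_image("wrist")
    M=np.array(eyes.camera_info("wrist")["mount"]); i=eyes.camera_info("wrist")
    T=np.eye(4);T[:3,:3]=s["tool_rot"];T[:3,3]=s["tool_pos"];C=T@M
    for n in name:
        for d in eyes.place_of(n,"wrist")[:3]:
            p=np.array(d["position"]);q=C[:3,:3].T@(p-C[:3,3])
            print(n,p.round(4),round(d["confidence"],2),int(i["fx"]*q[0]/q[2]+i["cx"]),int(i["fy"]*q[1]/q[2]+i["cy"]))
    if file: cv2.imwrite("pics/"+file,im[:,:,::-1])
    return s
def ray(u,v,z,s=None):
    s=s or observe();i=eyes.camera_info("wrist");T=np.eye(4);T[:3,:3]=s["tool_rot"];T[:3,3]=s["tool_pos"];C=T@np.array(i["mount"])
    d=C[:3,:3]@[(u-i["cx"])/i["fx"],(v-i["cy"])/i["fy"],1];o=C[:3,3]
    return o+d*(z-o[2])/d[2]
E
python3 - <<'E'
from h import *
look(["canister_large","stand"],"w1.png")
E
```

```text
t: 2.6
tool_pos: [0.5289, -0.1686, 0.2114]
tool_rot: [[0.006, 1.0, -0.0], [1.0, -0.006, -0.001], [-0.001, -0.0, -1.0]]
ft_force: [-0.2, -0.8, 0.3]
finger_gap: 0.0853
grasp_force: 0.0
canister_large [ 0.5308 -0.1674  0.0014] 0.9 285 179
stand [ 0.4552 -0.3012  0.0028] 0.91 221 291
stand [ 5.297e-01 -1.647e-01  1.000e-04] 0.71 284 177
```

View pics/w1.png

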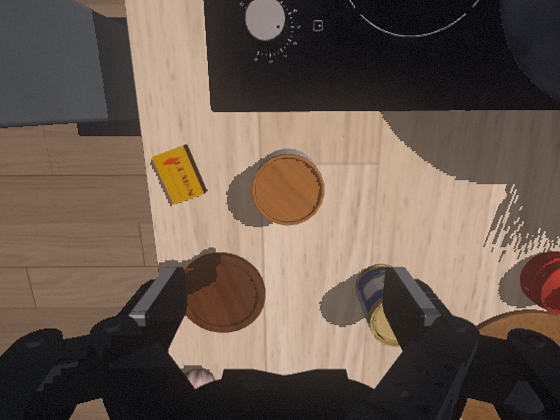

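The wrist view shows the large canister's brown lid at (288,189), the dark stand at (224,291) and the matches at (179,175). I'll turn those pixels into positions.

```bash
python3 - <<'E'
from h import *
print(ray(288,189,.06), ray(224,291,.012), observe()["tool_pos"])
E
```

```text
[ 0.53317584 -0.16398031  0.06      ] [ 0.45964698 -0.29483683  0.012     ] [ 0.52882675 -0.16885773  0.21158345]
```

```bash
python3 -m crank '[{"x":0.002,"y":0.003,"z":-0.04,"rx":0,"ry":0,"rz":0,"claw":1},{"x":0.002,"y":0.003,"z":-0.08,"rx":0,"ry":0,"rz":0,"claw":1},{"x":0.002,"y":0.003,"z":-0.12,"rx":0,"ry":0,"rz":0,"claw":1},{"x":0.002,"y":0.003,"z":-0.16,"rx":0,"ry":0,"rz":0,"claw":1},{"x":0.002,"y":0.003,"z":-0.19,"rx":0,"ry":0,"rz":0,"claw":1}]'
python3 -m crank '[{"x":0,"y":0,"z":0,"rx":0,"ry":0,"rz":0,"claw":1},{"x":0,"y":0,"z":0,"rx":0,"ry":0,"rz":0,"claw":1},{"x":0,"y":0,"z":0,"rx":0,"ry":0,"rz":0,"claw":0},{"x":0,"y":0,"z":0,"rx":0,"ry":0,"rz":0,"claw":0},{"x":0,"y":0,"z":0,"rx":0,"ry":0,"rz":0,"claw":0}]' 40
python3 -m crank '[{"x":0,"y":0,"z":0,"rx":0,"ry":0,"rz":0,"claw":-1},{"x":0,"y":0,"z":0,"rx":0,"ry":0,"rz":0,"claw":-1},{"x":0,"y":0,"z":0,"rx":0,"ry":0,"rz":0,"claw":-1},{"x":0,"y":0,"z":0,"rx":0,"ry":0,"rz":0,"claw":-1},{"x":0,"y":0,"z":0,"rx":0,"ry":0,"rz":0,"claw":-1}]' 40
```

```text
t: 3.25
tool_pos: [0.5302, -0.1654, 0.0193]
tool_rot: [[0.006, 1.0, -0.001], [1.0, -0.006, -0.0], [-0.0, -0.001, -1.0]]
ft_force: [0.2, -1.2, 0.3]
finger_gap: 0.0851
grasp_force: 0.0
t: 3.75
tool_pos: [0.5327, -0.1649, 0.0237]
tool_rot: [[0.005, 1.0, 0.003], [1.0, -0.005, -0.001], [-0.001, 0.003, -1.0]]
ft_force: [-2.2, 0.2, 7.2]
finger_gap: 0.065
grasp_force: 43.0
t: 4.25
tool_pos: [0.5326, -0.1649, 0.0237]
tool_rot: [[0.005, 1.0, 0.003], [1.0, -0.005, -0.001], [-0.001, 0.003, -1.0]]
ft_force: [-1.6, -0.7, 7.2]
finger_gap: 0.0651
grasp_force: 43.0
```

```bash
python3 -m crank '[{"x":0,"y":0,"z":0.015,"rx":0,"ry":0,"rz":0,"claw":-1},{"x":0,"y":0,"z":0.045,"rx":0,"ry":0,"rz":0,"claw":-1},{"x":0,"y":0,"z":0.08,"rx":0,"ry":0,"rz":0,"claw":-1},{"x":-0.015,"y":-0.026,"z":0.08,"rx":0,"ry":0,"rz":0,"claw":-1},{"x":-0.03,"y":-0.054,"z":0.08,"rx":0,"ry":0,"rz":0,"claw":-1}]'
python3 -m crank '[{"x":-0.015,"y":-0.03,"z":0,"rx":0,"ry":0,"rz":0,"claw":-1},{"x":-0.03,"y":-0.055,"z":0,"rx":0,"ry":0,"rz":0,"claw":-1},{"x":-0.045,"y":-0.08,"z":0,"rx":0,"ry":0,"rz":0,"claw":-1},{"x":-0.045,"y":-0.08,"z":0,"rx":0,"ry":0,"rz":0,"claw":-1},{"x":-0.045,"y":-0.08,"z":0,"rx":0,"ry":0,"rz":0,"claw":-1}]'
python3 - <<'E'
from h import *
look(["canister_large","stand"],"w2.png")
E
```

```text
t: 4.75
tool_pos: [0.5028, -0.2183, 0.1042]
tool_rot: [[0.002, 1.0, 0.005], [1.0, -0.002, -0.002], [-0.002, 0.005, -1.0]]
ft_force: [-1.6, -1.5, -2.2]
finger_gap: 0.0652
grasp_force: 45.7
t: 5.25
tool_pos: [0.4563, -0.2992, 0.1025]
tool_rot: [[0.006, 1.0, 0.001], [1.0, -0.006, -0.001], [-0.001, 0.001, -1.0]]
ft_force: [-0.4, 0.9, -3.0]
finger_gap: 0.0652
grasp_force: 45.7
canister_large [ 0.4525 -0.3002  0.0817] 0.63 275 256
stand [ 0.4562 -0.3006  0.0027] 0.68 282 212
```

View pics/w2.png

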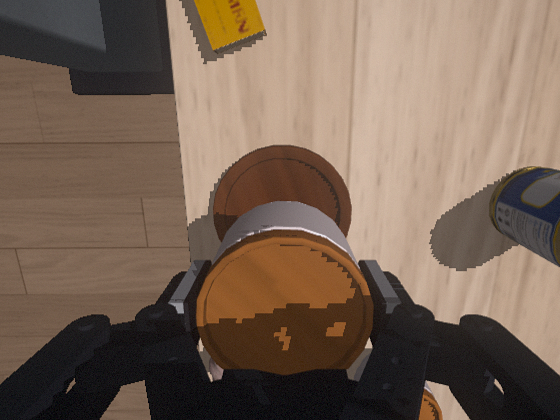

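The large canister is held level, its lid centred at (285,305), and the stand is directly below at about (282,208). I'm lowering it.

```bash
python3 -m crank '[{"x":0,"y":0,"z":-0.03,"rx":0,"ry":0,"rz":0,"claw":-1},{"x":0,"y":0,"z":-0.05,"rx":0,"ry":0,"rz":0,"claw":-1},{"x":0,"y":0,"z":-0.06,"rx":0,"ry":0,"rz":0,"claw":-1},{"x":0,"y":0,"z":-0.066,"rx":0,"ry":0,"rz":0,"claw":-1},{"x":0,"y":0,"z":-0.068,"rx":0,"ry":0,"rz":0,"claw":-1}]'
python3 -m crank '[{"x":0,"y":0,"z":-0.001,"rx":0,"ry":0,"rz":0,"claw":-1},{"x":0,"y":0,"z":-0.002,"rx":0,"ry":0,"rz":0,"claw":-1},{"x":0,"y":0,"z":-0.003,"rx":0,"ry":0,"rz":0,"claw":-1},{"x":0,"y":0,"z":-0.003,"rx":0,"ry":0,"rz":0,"claw":-1},{"x":0,"y":0,"z":-0.003,"rx":0,"ry":0,"rz":0,"claw":-1}]'
```

```text
t: 5.9
tool_pos: [0.4568, -0.2979, 0.0333]
tool_rot: [[0.004, 1.0, 0.0], [1.0, -0.004, 0.0], [0.0, 0.0, -1.0]]
ft_force: [0.2, -0.2, -3.0]
finger_gap: 0.065
grasp_force: 45.6
t: 6.4
tool_pos: [0.4569, -0.2986, 0.0317]
tool_rot: [[0.005, 1.0, 0.001], [1.0, -0.005, -0.001], [-0.001, 0.001, -1.0]]
ft_force: [-3.3, 2.6, 8.0]
finger_gap: 0.065
grasp_force: 46.6
```

```bash
python3 -m crank '[{"x":0,"y":0,"z":0,"rx":0,"ry":0,"rz":0,"claw":0.65},{"x":0,"y":0,"z":0,"rx":0,"ry":0,"rz":0,"claw":0.8},{"x":0,"y":0,"z":0,"rx":0,"ry":0,"rz":0,"claw":1},{"x":0,"y":0,"z":0,"rx":0,"ry":0,"rz":0,"claw":1},{"x":0,"y":0,"z":0,"rx":0,"ry":0,"rz":0,"claw":1}]'
python3 -m crank '[{"x":0,"y":0,"z":0.03,"rx":0,"ry":0,"rz":0,"claw":1},{"x":0,"y":0,"z":0.07,"rx":0,"ry":0,"rz":0,"claw":1},{"x":0,"y":0,"z":0.11,"rx":0,"ry":0,"rz":0,"claw":1},{"x":0.01,"y":-0.01,"z":0.15,"rx":0,"ry":0,"rz":0,"claw":1},{"x":0.03,"y":-0.04,"z":0.18,"rx":0,"ry":0,"rz":0,"claw":1}]'
python3 -m crank '[{"x":0.02,"y":-0.03,"z":0,"rx":0,"ry":0,"rz":0,"claw":1},{"x":0.04,"y":-0.07,"z":0,"rx":0,"ry":0,"rz":0,"claw":1},{"x":0.055,"y":-0.108,"z":0,"rx":0,"ry":0,"rz":0,"claw":1},{"x":0.055,"y":-0.108,"z":0,"rx":0,"ry":0,"rz":0,"claw":1},{"x":0.055,"y":-0.108,"z":0,"rx":0,"ry":0,"rz":0,"claw":1}]'
python3 - <<'E'
from h import *
look(["canister_large","canister_medium","stand"],"w3.png")
E
```

```text
t: 6.9
tool_pos: [0.4564, -0.2984, 0.0303]
tool_rot: [[0.005, 1.0, 0.0], [1.0, -0.005, -0.0], [-0.0, 0.0, -1.0]]
ft_force: [-0.5, -0.3, -0.1]
finger_gap: 0.0853
grasp_force: 0.0
t: 7.4
tool_pos: [0.4868, -0.3362, 0.2136]
tool_rot: [[0.001, 1.0, 0.001], [1.0, -0.001, 0.0], [0.0, 0.001, -1.0]]
ft_force: [0.4, -0.2, 0.2]
finger_gap: 0.0853
grasp_force: 0.0
t: 7.9
tool_pos: [0.5411, -0.4468, 0.2092]
tool_rot: [[0.006, 1.0, -0.001], [1.0, -0.006, 0.001], [0.001, -0.001, -1.0]]
ft_force: [-0.3, 1.3, -0.3]
finger_gap: 0.0853
grasp_force: 0.0
canister_large [ 0.5022 -0.5646 -0.0012] 0.93 251 280
canister_large [ 0.5396 -0.4508  0.0024] 0.74 282 185
canister_large [ 0.4563 -0.3005  0.009 ] 0.72 190 27
canister_medium [ 5.382e-01 -4.507e-01 -2.000e-04] 0.62 280 185
```

View pics/w3.png

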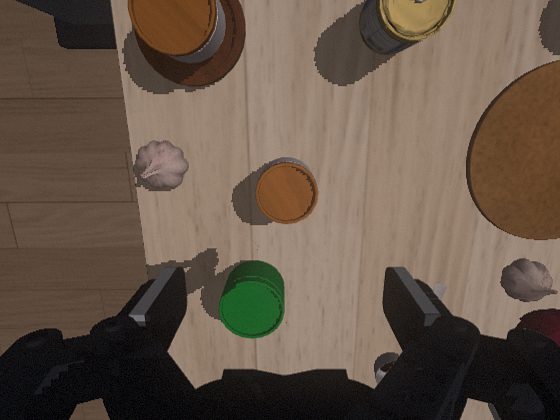

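Large sits inside the stand, top left around (190,30), and the network puts it at the stand's centre, bottom at 9 mm. The medium lid is at (287,193), and nothing stands in the fingers' way. I'm descending.

```bash
python3 -m crank '[{"x":0,"y":-0.002,"z":-0.04,"rx":0,"ry":0,"rz":0,"claw":1},{"x":0,"y":-0.002,"z":-0.08,"rx":0,"ry":0,"rz":0,"claw":1},{"x":0,"y":-0.002,"z":-0.12,"rx":0,"ry":0,"rz":0,"claw":1},{"x":0,"y":-0.002,"z":-0.16,"rx":0,"ry":0,"rz":0,"claw":1},{"x":0,"y":-0.002,"z":-0.188,"rx":0,"ry":0,"rz":0,"claw":1}]'
python3 -m crank '[{"x":0,"y":0,"z":0,"rx":0,"ry":0,"rz":0,"claw":1},{"x":0,"y":0,"z":0,"rx":0,"ry":0,"rz":0,"claw":1},{"x":0,"y":0,"z":0,"rx":0,"ry":0,"rz":0,"claw":0},{"x":0,"y":0,"z":0,"rx":0,"ry":0,"rz":0,"claw":0},{"x":0,"y":0,"z":0,"rx":0,"ry":0,"rz":0,"claw":0}]' 40
python3 -m crank '[{"x":0,"y":0,"z":0,"rx":0,"ry":0,"rz":0,"claw":-1},{"x":0,"y":0,"z":0,"rx":0,"ry":0,"rz":0,"claw":-1},{"x":0,"y":0,"z":0,"rx":0,"ry":0,"rz":0,"claw":-1},{"x":0,"y":0,"z":0,"rx":0,"ry":0,"rz":0,"claw":-1},{"x":0,"y":0,"z":0,"rx":0,"ry":0,"rz":0,"claw":-1}]' 40
```

```text
t: 8.6
tool_pos: [0.5404, -0.4468, 0.0201]
tool_rot: [[0.003, 1.0, -0.002], [1.0, -0.003, 0.001], [0.001, -0.002, -1.0]]
ft_force: [-0.6, -0.7, 0.5]
finger_gap: 0.0852
grasp_force: 0.0
t: 9.1
tool_pos: [0.5427, -0.449, 0.0249]
tool_rot: [[0.005, 1.0, 0.003], [1.0, -0.005, -0.002], [-0.002, 0.003, -1.0]]
ft_force: [-1.2, 0.1, 6.9]
finger_gap: 0.057
grasp_force: 41.5
t: 9.6
tool_pos: [0.5427, -0.449, 0.025]
tool_rot: [[0.005, 1.0, 0.003], [1.0, -0.005, -0.002], [-0.002, 0.003, -1.0]]
ft_force: [-1.4, 1.5, 6.8]
finger_gap: 0.0563
grasp_force: 41.5
```

```bash
python3 -m crank '[{"x":0,"y":0,"z":0.015,"rx":0,"ry":0,"rz":0,"claw":-1},{"x":0,"y":0,"z":0.05,"rx":0,"ry":0,"rz":0,"claw":-1},{"x":0,"y":0,"z":0.09,"rx":0,"ry":0,"rz":0,"claw":-1},{"x":-0.005,"y":0.01,"z":0.13,"rx":0,"ry":0,"rz":0,"claw":-1},{"x":-0.02,"y":0.035,"z":0.14,"rx":0,"ry":0,"rz":0,"claw":-1}]'
python3 -m crank '[{"x":-0.02,"y":0.035,"z":0,"rx":0,"ry":0,"rz":0,"claw":-1},{"x":-0.04,"y":0.07,"z":0,"rx":0,"ry":0,"rz":0,"claw":-1},{"x":-0.055,"y":0.1,"z":0,"rx":0,"ry":0,"rz":0,"claw":-1},{"x":-0.0645,"y":0.114,"z":0,"rx":0,"ry":0,"rz":0,"claw":-1},{"x":-0.0645,"y":0.114,"z":0,"rx":0,"ry":0,"rz":0,"claw":-1}]'
python3 - <<'E'
from h import *
look(["canister_large","canister_medium","stand"],"w4.png")
E
```

```text
t: 10.1
tool_pos: [0.5241, -0.4161, 0.1689]
tool_rot: [[0.007, 1.0, 0.008], [1.0, -0.007, -0.006], [-0.006, 0.008, -1.0]]
ft_force: [0.4, -0.3, -1.7]
finger_gap: 0.0563
grasp_force: 43.6
t: 10.6
tool_pos: [0.4559, -0.297, 0.164]
tool_rot: [[0.002, 1.0, 0.0], [1.0, -0.002, -0.0], [-0.0, 0.0, -1.0]]
ft_force: [0.3, -0.3, -2.1]
finger_gap: 0.0563
grasp_force: 43.6
canister_large [ 0.4565 -0.304   0.0097] 0.6 283 201
canister_medium [ 0.4533 -0.3     0.14  ] 0.56 277 257
```

View pics/w4.png

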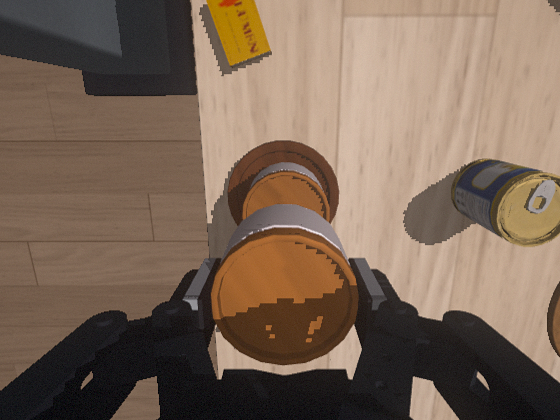

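Medium is held with its lid at (286,297), over the large lid at (286,205); x lines up and y agrees to within a few mm. Lowering it.

```bash
python3 -m crank '[{"x":0,"y":-0.001,"z":-0.03,"rx":0,"ry":0,"rz":0,"claw":-1},{"x":0,"y":-0.001,"z":-0.055,"rx":0,"ry":0,"rz":0,"claw":-1},{"x":0,"y":-0.001,"z":-0.065,"rx":0,"ry":0,"rz":0,"claw":-1},{"x":0,"y":-0.001,"z":-0.07,"rx":0,"ry":0,"rz":0,"claw":-1},{"x":0,"y":-0.001,"z":-0.07,"rx":0,"ry":0,"rz":0,"claw":-1}]'
python3 -m crank '[{"x":0,"y":0,"z":-0.001,"rx":0,"ry":0,"rz":0,"claw":-1},{"x":0,"y":0,"z":-0.002,"rx":0,"ry":0,"rz":0,"claw":-1},{"x":0,"y":0,"z":-0.003,"rx":0,"ry":0,"rz":0,"claw":-1},{"x":0,"y":0,"z":-0.004,"rx":0,"ry":0,"rz":0,"claw":-1},{"x":0,"y":0,"z":-0.004,"rx":0,"ry":0,"rz":0,"claw":-1}]'
```

```text
t: 11.3
tool_pos: [0.4572, -0.3006, 0.0923]
tool_rot: [[0.005, 1.0, -0.0], [1.0, -0.005, 0.0], [0.0, -0.0, -1.0]]
ft_force: [-0.1, 0.1, -2.5]
finger_gap: 0.0567
grasp_force: 43.5
t: 11.8
tool_pos: [0.4571, -0.3004, 0.0888]
tool_rot: [[0.004, 1.0, 0.001], [1.0, -0.004, -0.0], [-0.0, 0.001, -1.0]]
ft_force: [-0.7, 1.2, 3.0]
finger_gap: 0.0567
grasp_force: 44.0
```

Contact came at the expected height. Releasing, then on to the small canister.

```bash
python3 -m crank '[{"x":0,"y":0,"z":0,"rx":0,"ry":0,"rz":0,"claw":0.5},{"x":0,"y":0,"z":0,"rx":0,"ry":0,"rz":0,"claw":0.7},{"x":0,"y":0,"z":0,"rx":0,"ry":0,"rz":0,"claw":1},{"x":0,"y":0,"z":0,"rx":0,"ry":0,"rz":0,"claw":1},{"x":0,"y":0,"z":0,"rx":0,"ry":0,"rz":0,"claw":1}]'
python3 -m crank '[{"x":0,"y":0,"z":0.03,"rx":0,"ry":0,"rz":0,"claw":1},{"x":0,"y":0,"z":0.07,"rx":0,"ry":0,"rz":0,"claw":1},{"x":0,"y":0,"z":0.11,"rx":0,"ry":0,"rz":0,"claw":1},{"x":0,"y":0.02,"z":0.14,"rx":0,"ry":0,"rz":0,"claw":1},{"x":0.005,"y":0.06,"z":0.14,"rx":0,"ry":0,"rz":0,"claw":1}]'
python3 -m crank '[{"x":0.005,"y":0.045,"z":0,"rx":0,"ry":0,"rz":0,"claw":1},{"x":0.01,"y":0.09,"z":0,"rx":0,"ry":0,"rz":0,"claw":1},{"x":0.015,"y":0.135,"z":0,"rx":0,"ry":0,"rz":0,"claw":1},{"x":0.02,"y":0.18,"z":0,"rx":0,"ry":0,"rz":0,"claw":1},{"x":0.02,"y":0.225,"z":0,"rx":0,"ry":0,"rz":0,"claw":1}]'
python3 - <<'E'
from h import *
look(["canister_large","canister_medium"])
E
python3 -m crank '[{"x":0.005,"y":0.045,"z":0,"rx":0,"ry":0,"rz":0,"claw":1},{"x":0.01,"y":0.09,"z":0,"rx":0,"ry":0,"rz":0,"claw":1},{"x":0.015,"y":0.135,"z":0,"rx":0,"ry":0,"rz":0,"claw":1},{"x":0.02,"y":0.18,"z":0,"rx":0,"ry":0,"rz":0,"claw":1},{"x":0.02,"y":0.225,"z":0,"rx":0,"ry":0,"rz":0,"claw":1}]'
python3 -m crank '[{"x":0.005,"y":0.045,"z":0,"rx":0,"ry":0,"rz":0,"claw":1},{"x":0.01,"y":0.09,"z":0,"rx":0,"ry":0,"rz":0,"claw":1},{"x":0.015,"y":0.135,"z":0,"rx":0,"ry":0,"rz":0,"claw":1},{"x":0.018,"y":0.18,"z":0,"rx":0,"ry":0,"rz":0,"claw":1},{"x":0.018,"y":0.221,"z":0,"rx":0,"ry":0,"rz":0,"claw":1}]'
python3 -m crank '[{"x":0,"y":0,"z":-0.02,"rx":0,"ry":0,"rz":0,"claw":1},{"x":0,"y":0,"z":-0.02,"rx":0,"ry":0,"rz":0,"claw":1},{"x":0,"y":0,"z":-0.02,"rx":0,"ry":0,"rz":0,"claw":1},{"x":0,"y":0,"z":-0.02,"rx":0,"ry":0,"rz":0,"claw":1},{"x":0,"y":0,"z":-0.02,"rx":0,"ry":0,"rz":0,"claw":1}]'
python3 - <<'E'
from h import *
look(["canister_small","teaspoon"],"w5.png")
E
```

```text
t: 12.3
tool_pos: [0.4569, -0.3003, 0.0883]
tool_rot: [[0.004, 1.0, 0.0], [1.0, -0.004, 0.0], [0.0, 0.0, -1.0]]
ft_force: [0.2, 0.7, -0.3]
finger_gap: 0.0852
grasp_force: 0.0
t: 12.8
tool_pos: [0.4634, -0.2434, 0.2324]
tool_rot: [[0.01, 1.0, 0.006], [1.0, -0.01, -0.004], [-0.004, 0.006, -1.0]]
ft_force: [1.0, 0.9, 0.0]
finger_gap: 0.0857
grasp_force: 0.0
t: 13.3
tool_pos: [0.4821, -0.0135, 0.2285]
tool_rot: [[0.005, 1.0, 0.001], [1.0, -0.005, 0.0], [0.0, 0.001, -1.0]]
ft_force: [0.6, 0.6, 0.5]
finger_gap: 0.0852
grasp_force: 0.0
t: 13.95
tool_pos: [0.503, 0.2097, 0.2281]
tool_rot: [[0.007, 1.0, 0.0], [1.0, -0.007, -0.001], [-0.001, 0.0, -1.0]]
ft_force: [0.8, -0.1, 0.8]
finger_gap: 0.0853
grasp_force: 0.0
t: 14.45
tool_pos: [0.5213, 0.4311, 0.2277]
tool_rot: [[0.006, 1.0, 0.0], [1.0, -0.006, -0.001], [-0.001, 0.0, -1.0]]
ft_force: [0.9, -1.3, -0.2]
finger_gap: 0.0857
grasp_force: 0.0
t: 14.95
tool_pos: [0.5209, 0.4296, 0.2093]
tool_rot: [[0.006, 1.0, 0.001], [1.0, -0.006, 0.0], [0.0, 0.001, -1.0]]
ft_force: [0.3, -0.0, -0.2]
finger_gap: 0.0855
grasp_force: 0.0
canister_small [ 0.5603  0.3364 -0.0042] 0.78 317 259
canister_small [0.5207 0.4265 0.0016] 0.61 282 184
teaspoon [0.4312 0.418  0.0009] 0.71 199 192
```

View pics/w5.png

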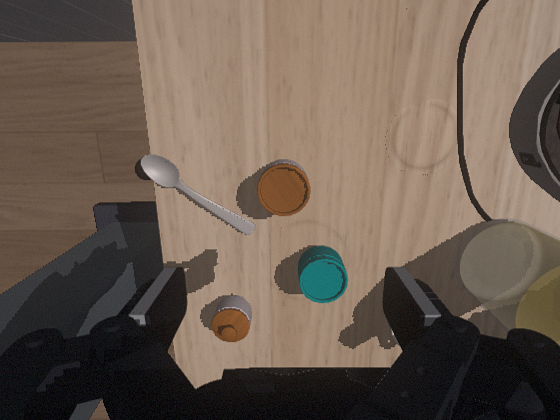

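The small white canister's lid is at (284,190), the turquoise look-alike at (323,275), the knob one at (231,322), and the spoon handle ends at (252,230), clear of the fingers. Descending with the fingers partly closed.

```bash
python3 -m crank '[{"x":0,"y":-0.001,"z":-0.04,"rx":0,"ry":0,"rz":0,"claw":0.7},{"x":0,"y":-0.001,"z":-0.08,"rx":0,"ry":0,"rz":0,"claw":0.7},{"x":0,"y":-0.001,"z":-0.12,"rx":0,"ry":0,"rz":0,"claw":0.7},{"x":0,"y":-0.001,"z":-0.16,"rx":0,"ry":0,"rz":0,"claw":0.7},{"x":0,"y":-0.001,"z":-0.188,"rx":0,"ry":0,"rz":0,"claw":0.7}]'
python3 -m crank '[{"x":0,"y":0,"z":0,"rx":0,"ry":0,"rz":0,"claw":0.7},{"x":0,"y":0,"z":0,"rx":0,"ry":0,"rz":0,"claw":0.7},{"x":0,"y":0,"z":0,"rx":0,"ry":0,"rz":0,"claw":0},{"x":0,"y":0,"z":0,"rx":0,"ry":0,"rz":0,"claw":0},{"x":0,"y":0,"z":0,"rx":0,"ry":0,"rz":0,"claw":-0.3}]' 40
python3 -m crank '[{"x":0,"y":0,"z":0,"rx":0,"ry":0,"rz":0,"claw":-1},{"x":0,"y":0,"z":0,"rx":0,"ry":0,"rz":0,"claw":-1},{"x":0,"y":0,"z":0,"rx":0,"ry":0,"rz":0,"claw":-1},{"x":0,"y":0,"z":0,"rx":0,"ry":0,"rz":0,"claw":-1},{"x":0,"y":0,"z":0,"rx":0,"ry":0,"rz":0,"claw":-1}]' 40
python3 -m crank '[{"x":0,"y":0,"z":0.015,"rx":0,"ry":0,"rz":0,"claw":-1},{"x":0,"y":0,"z":0.05,"rx":0,"ry":0,"rz":0,"claw":-1},{"x":0,"y":0,"z":0.09,"rx":0,"ry":0,"rz":0,"claw":-1},{"x":0,"y":0,"z":0.13,"rx":0,"ry":0,"rz":0,"claw":-1},{"x":0,"y":0,"z":0.17,"rx":0,"ry":0,"rz":0,"claw":-1}]'
```

```text
t: 15.6
tool_pos: [0.5194, 0.4285, 0.0178]
tool_rot: [[0.005, 1.0, -0.001], [1.0, -0.005, -0.002], [-0.002, -0.001, -1.0]]
ft_force: [0.5, 0.0, -0.1]
finger_gap: 0.0728
grasp_force: 0.0
t: 16.1
tool_pos: [0.5206, 0.4309, 0.0229]
tool_rot: [[0.004, 1.0, 0.003], [1.0, -0.004, 0.002], [0.003, 0.002, -1.0]]
ft_force: [-1.3, -0.4, 5.2]
finger_gap: 0.0491
grasp_force: 40.8
t: 16.6
tool_pos: [0.5206, 0.4309, 0.0229]
tool_rot: [[0.004, 1.0, 0.003], [1.0, -0.004, 0.002], [0.002, 0.003, -1.0]]
ft_force: [-0.8, -0.6, 4.8]
finger_gap: 0.0491
grasp_force: 40.8
t: 17.1
tool_pos: [0.5197, 0.4297, 0.1939]
tool_rot: [[0.004, 1.0, 0.001], [1.0, -0.004, 0.001], [0.001, 0.001, -1.0]]
ft_force: [1.7, -0.6, -2.5]
finger_gap: 0.0487
grasp_force: 41.9
```

```bash
python3 -m crank '[{"x":-0.005,"y":-0.03,"z":0.02,"rx":0,"ry":0,"rz":0,"claw":-1},{"x":-0.01,"y":-0.07,"z":0.03,"rx":0,"ry":0,"rz":0,"claw":-1},{"x":-0.015,"y":-0.115,"z":0.03,"rx":0,"ry":0,"rz":0,"claw":-1},{"x":-0.02,"y":-0.16,"z":0.03,"rx":0,"ry":0,"rz":0,"claw":-1},{"x":-0.02,"y":-0.205,"z":0.03,"rx":0,"ry":0,"rz":0,"claw":-1}]'
python3 -m crank '[{"x":-0.005,"y":-0.045,"z":0,"rx":0,"ry":0,"rz":0,"claw":-1},{"x":-0.01,"y":-0.09,"z":0,"rx":0,"ry":0,"rz":0,"claw":-1},{"x":-0.015,"y":-0.135,"z":0,"rx":0,"ry":0,"rz":0,"claw":-1},{"x":-0.02,"y":-0.18,"z":0,"rx":0,"ry":0,"rz":0,"claw":-1},{"x":-0.02,"y":-0.225,"z":0,"rx":0,"ry":0,"rz":0,"claw":-1}]'
python3 -m crank '[{"x":-0.005,"y":-0.045,"z":0,"rx":0,"ry":0,"rz":0,"claw":-1},{"x":-0.01,"y":-0.09,"z":0,"rx":0,"ry":0,"rz":0,"claw":-1},{"x":-0.015,"y":-0.135,"z":0,"rx":0,"ry":0,"rz":0,"claw":-1},{"x":-0.02,"y":-0.175,"z":0,"rx":0,"ry":0,"rz":0,"claw":-1},{"x":-0.02,"y":-0.215,"z":0,"rx":0,"ry":0,"rz":0,"claw":-1}]'
python3 -m crank '[{"x":-0.002,"y":-0.035,"z":0,"rx":0,"ry":0,"rz":0,"claw":-1},{"x":-0.003,"y":-0.065,"z":0,"rx":0,"ry":0,"rz":0,"claw":-1},{"x":-0.0035,"y":-0.085,"z":0,"rx":0,"ry":0,"rz":0,"claw":-1},{"x":-0.0035,"y":-0.085,"z":0,"rx":0,"ry":0,"rz":0,"claw":-1},{"x":-0.0035,"y":-0.085,"z":0,"rx":0,"ry":0,"rz":0,"claw":-1}]'
python3 - <<'E'
from h import *
look(["canister_large","canister_medium","canister_small"],"w6.png")
E
```

```text
t: 17.6
tool_pos: [0.499, 0.2234, 0.2222]
tool_rot: [[0.003, 1.0, 0.002], [1.0, -0.003, 0.0], [0.0, 0.002, -1.0]]
ft_force: [1.9, 0.1, -1.5]
finger_gap: 0.0489
grasp_force: 42.0
t: 18.1
tool_pos: [0.4791, -0.0017, 0.2221]
tool_rot: [[0.004, 1.0, 0.002], [1.0, -0.004, -0.001], [-0.001, 0.002, -1.0]]
ft_force: [0.9, 1.0, -0.7]
finger_gap: 0.0489
grasp_force: 42.0
t: 18.6
tool_pos: [0.4591, -0.217, 0.2222]
tool_rot: [[0.005, 1.0, 0.002], [1.0, -0.005, -0.001], [-0.001, 0.002, -1.0]]
ft_force: [0.2, 0.5, -1.7]
finger_gap: 0.0485
grasp_force: 42.0
t: 19.1
tool_pos: [0.4565, -0.3, 0.2215]
tool_rot: [[0.005, 1.0, 0.001], [1.0, -0.005, -0.0], [-0.0, 0.001, -1.0]]
ft_force: [-0.0, 0.4, -2.0]
finger_gap: 0.0484
grasp_force: 42.0
canister_large [ 0.505  -0.5644 -0.0012] 0.81 320 373
canister_medium [ 0.454  -0.2999  0.0639] 0.92 280 192
canister_small [ 0.4574 -0.3026  0.204 ] 0.78 284 261
```

View pics/w6.png

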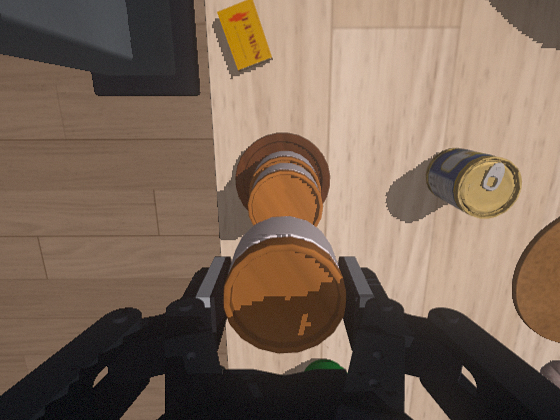

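Medium sits on large, concentric on the stand around (283,190), and the small canister is held above at (286,293). Lowering it.

```bash
python3 -m crank '[{"x":0,"y":0.001,"z":-0.03,"rx":0,"ry":0,"rz":0,"claw":-1},{"x":0,"y":0.001,"z":-0.055,"rx":0,"ry":0,"rz":0,"claw":-1},{"x":0,"y":0.001,"z":-0.07,"rx":0,"ry":0,"rz":0,"claw":-1},{"x":0,"y":0.001,"z":-0.078,"rx":0,"ry":0,"rz":0,"claw":-1},{"x":0,"y":0.001,"z":-0.079,"rx":0,"ry":0,"rz":0,"claw":-1}]'
python3 -m crank '[{"x":0,"y":0,"z":-0.001,"rx":0,"ry":0,"rz":0,"claw":-1},{"x":0,"y":0,"z":-0.002,"rx":0,"ry":0,"rz":0,"claw":-1},{"x":0,"y":0,"z":-0.003,"rx":0,"ry":0,"rz":0,"claw":-1},{"x":0,"y":0,"z":-0.004,"rx":0,"ry":0,"rz":0,"claw":-1},{"x":0,"y":0,"z":-0.005,"rx":0,"ry":0,"rz":0,"claw":-1}]'
```

```text
t: 19.8
tool_pos: [0.4562, -0.2986, 0.1408]
tool_rot: [[0.003, 1.0, -0.001], [1.0, -0.003, 0.001], [0.001, -0.001, -1.0]]
ft_force: [0.2, -0.5, -2.0]
finger_gap: 0.0484
grasp_force: 42.0
t: 20.3
tool_pos: [0.4567, -0.2995, 0.1368]
tool_rot: [[0.005, 1.0, 0.001], [1.0, -0.005, -0.001], [-0.001, 0.001, -1.0]]
ft_force: [-1.4, 0.2, 10.2]
finger_gap: 0.0488
grasp_force: 43.0
```

```bash
python3 -m crank '[{"x":0,"y":0,"z":0,"rx":0,"ry":0,"rz":0,"claw":0.35},{"x":0,"y":0,"z":0,"rx":0,"ry":0,"rz":0,"claw":0.6},{"x":0,"y":0,"z":0,"rx":0,"ry":0,"rz":0,"claw":0.9},{"x":0,"y":0,"z":0,"rx":0,"ry":0,"rz":0,"claw":0.9},{"x":0,"y":0,"z":0,"rx":0,"ry":0,"rz":0,"claw":0.9}]'
python3 -m crank '[{"x":0,"y":0,"z":0.03,"rx":0,"ry":0,"rz":0,"claw":1},{"x":0,"y":0,"z":0.07,"rx":0,"ry":0,"rz":0,"claw":1},{"x":0,"y":0,"z":0.11,"rx":0,"ry":0,"rz":0,"claw":1},{"x":0,"y":0.03,"z":0.12,"rx":0,"ry":0,"rz":0,"claw":1},{"x":0,"y":0.07,"z":0.12,"rx":0,"ry":0,"rz":0,"claw":1}]'
python3 -m crank '[{"x":0,"y":0.045,"z":0,"rx":0,"ry":0,"rz":0,"claw":1},{"x":0,"y":0.09,"z":0,"rx":0,"ry":0,"rz":0,"claw":1},{"x":0,"y":0.135,"z":0,"rx":0,"ry":0,"rz":0,"claw":1},{"x":0,"y":0.18,"z":0,"rx":0,"ry":0,"rz":0,"claw":1},{"x":0.002,"y":0.225,"z":0,"rx":0,"ry":0,"rz":0,"claw":1}]'
python3 -m crank '[{"x":0,"y":0.045,"z":0,"rx":0,"ry":0,"rz":0,"claw":1},{"x":0,"y":0.09,"z":0,"rx":0,"ry":0,"rz":0,"claw":1},{"x":0,"y":0.135,"z":0,"rx":0,"ry":0,"rz":0,"claw":1},{"x":0,"y":0.18,"z":0,"rx":0,"ry":0,"rz":0,"claw":1},{"x":0.002,"y":0.225,"z":0,"rx":0,"ry":0,"rz":0,"claw":1}]'
python3 -m crank '[{"x":0,"y":0.035,"z":-0.02,"rx":0,"ry":0,"rz":0,"claw":1},{"x":0,"y":0.06,"z":-0.045,"rx":0,"ry":0,"rz":0,"claw":1},{"x":0,"y":0.06,"z":-0.045,"rx":0,"ry":0,"rz":0,"claw":1},{"x":0,"y":0.06,"z":-0.045,"rx":0,"ry":0,"rz":0,"claw":1},{"x":0,"y":0.06,"z":-0.045,"rx":0,"ry":0,"rz":0,"claw":1}]'
python3 - <<'E'
from h import *
look(["canister_knob"],"w7.png")
i=eyes.get_image("side");cv2.imwrite("pics/s7.png",i[:,:,::-1])
for n in("canister_large","canister_medium","canister_small"):
    for d in eyes.place_of(n,"side")[:3]:print(n,np.round(d["position"],3),round(d["confidence"],2))
a=cv2.imread("pics/w7.png");b=cv2.resize(i[100:240,250:390,::-1],(420,420),interpolation=cv2.INTER_CUBIC)
cv2.imwrite("pics/m7.png",cv2.resize(np.hstack([a,b]),(798,342)))
E
```

```text
t: 20.8
tool_pos: [0.4564, -0.2993, 0.1364]
tool_rot: [[0.004, 1.0, 0.0], [1.0, -0.004, -0.0], [-0.0, 0.0, -1.0]]
ft_force: [-0.2, -0.2, -0.4]
finger_gap: 0.0812
grasp_force: 0.0
t: 21.3
tool_pos: [0.4574, -0.2307, 0.2585]
tool_rot: [[0.008, 1.0, 0.004], [1.0, -0.008, -0.002], [-0.002, 0.004, -1.0]]
ft_force: [0.7, 1.0, -0.5]
finger_gap: 0.0853
grasp_force: 0.0
t: 21.8
tool_pos: [0.4579, -0.0027, 0.2565]
tool_rot: [[0.005, 1.0, 0.0], [1.0, -0.005, -0.0], [-0.0, 0.0, -1.0]]
ft_force: [1.1, 0.2, 0.0]
finger_gap: 0.0857
grasp_force: 0.0
t: 22.3
tool_pos: [0.46, 0.2224, 0.2565]
tool_rot: [[0.005, 1.0, 0.001], [1.0, -0.005, -0.0], [-0.0, 0.001, -1.0]]
ft_force: [0.5, -0.5, 0.4]
finger_gap: 0.0853
grasp_force: 0.0
t: 22.8
tool_pos: [0.461, 0.2798, 0.2119]
tool_rot: [[0.006, 1.0, 0.001], [1.0, -0.006, -0.0], [-0.0, 0.001, -1.0]]
ft_force: [-0.3, 0.2, 0.1]
finger_gap: 0.0853
grasp_force: 0.0
canister_knob [0.4592 0.2836 0.0016] 0.79 281 177
canister_large [ 0.452 -0.296  0.01 ] 0.55
canister_large [ 0.506 -0.568 -0.003] 0.49
canister_large [0.668 0.274 0.002] 0.35
canister_medium [ 0.454 -0.297  0.067] 0.71
canister_small [0.563 0.334 0.006] 0.88
canister_small [ 0.455 -0.295  0.112] 0.56
```

View pics/m7.png

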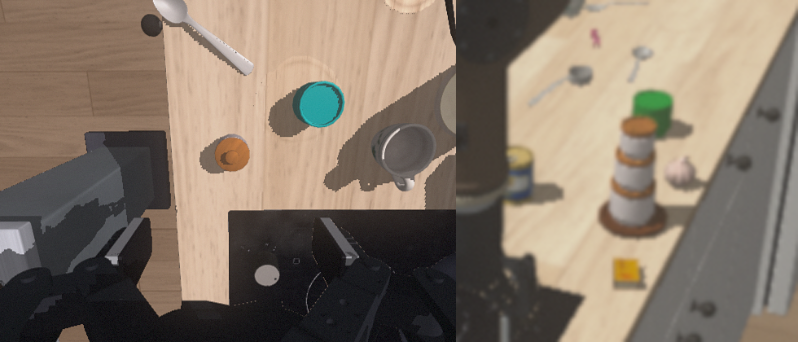

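The tower so far stands straight in the side view, three pieces concentric on the stand (right panel, about (635,180)). The knob canister is at panel pixel (232,153), clear all round. Descending lower for it, as its sides end at 40 mm.

```bash
python3 -m crank '[{"x":-0.001,"y":0.002,"z":-0.045,"rx":0,"ry":0,"rz":0,"claw":0.5},{"x":-0.001,"y":0.002,"z":-0.09,"rx":0,"ry":0,"rz":0,"claw":0.5},{"x":-0.001,"y":0.002,"z":-0.135,"rx":0,"ry":0,"rz":0,"claw":0.5},{"x":-0.001,"y":0.002,"z":-0.175,"rx":0,"ry":0,"rz":0,"claw":0.5},{"x":-0.001,"y":0.002,"z":-0.195,"rx":0,"ry":0,"rz":0,"claw":0.5}]'
python3 -m crank '[{"x":0,"y":0,"z":-0.007,"rx":0,"ry":0,"rz":0,"claw":0.5},{"x":0,"y":0,"z":-0.007,"rx":0,"ry":0,"rz":0,"claw":0.5},{"x":0,"y":0,"z":-0.007,"rx":0,"ry":0,"rz":0,"claw":-0.2},{"x":0,"y":0,"z":-0.007,"rx":0,"ry":0,"rz":0,"claw":-0.2},{"x":0,"y":0,"z":-0.007,"rx":0,"ry":0,"rz":0,"claw":-0.5}]' 35
python3 -m crank '[{"x":0,"y":0,"z":0,"rx":0,"ry":0,"rz":0,"claw":-1},{"x":0,"y":0,"z":0,"rx":0,"ry":0,"rz":0,"claw":-1},{"x":0,"y":0,"z":0,"rx":0,"ry":0,"rz":0,"claw":-1},{"x":0,"y":0,"z":0,"rx":0,"ry":0,"rz":0,"claw":-1},{"x":0,"y":0,"z":0,"rx":0,"ry":0,"rz":0,"claw":-1}]' 35
```

```text
t: 23.6
tool_pos: [0.4582, 0.2812, 0.0133]
tool_rot: [[0.005, 1.0, -0.003], [1.0, -0.005, -0.002], [-0.002, -0.003, -1.0]]
ft_force: [0.5, -0.5, -0.6]
finger_gap: 0.0635
grasp_force: 0.0
t: 24.1
tool_pos: [0.4603, 0.2834, 0.011]
tool_rot: [[0.005, 1.0, 0.002], [1.0, -0.005, 0.001], [0.001, 0.002, -1.0]]
ft_force: [-0.6, -0.7, 6.9]
finger_gap: 0.0409
grasp_force: 35.7
t: 24.6
tool_pos: [0.4603, 0.2834, 0.011]
tool_rot: [[0.005, 1.0, 0.002], [1.0, -0.005, 0.001], [0.001, 0.002, -1.0]]
ft_force: [-0.8, -0.8, 7.7]
finger_gap: 0.0408
grasp_force: 35.6
```

```bash
python3 -m crank '[{"x":0,"y":0,"z":0.015,"rx":0,"ry":0,"rz":0,"claw":-1},{"x":0,"y":0,"z":0.05,"rx":0,"ry":0,"rz":0,"claw":-1},{"x":0,"y":0,"z":0.095,"rx":0,"ry":0,"rz":0,"claw":-1},{"x":0,"y":0,"z":0.14,"rx":0,"ry":0,"rz":0,"claw":-1},{"x":0,"y":-0.02,"z":0.18,"rx":0,"ry":0,"rz":0,"claw":-1}]'
python3 -m crank '[{"x":0,"y":-0.035,"z":0.03,"rx":0,"ry":0,"rz":0,"claw":-1},{"x":0,"y":-0.07,"z":0.055,"rx":0,"ry":0,"rz":0,"claw":-1},{"x":0,"y":-0.115,"z":0.055,"rx":0,"ry":0,"rz":0,"claw":-1},{"x":0,"y":-0.16,"z":0.055,"rx":0,"ry":0,"rz":0,"claw":-1},{"x":0,"y":-0.2,"z":0.055,"rx":0,"ry":0,"rz":0,"claw":-1}]'
python3 -m crank '[{"x":0,"y":-0.045,"z":0,"rx":0,"ry":0,"rz":0,"claw":-1},{"x":0,"y":-0.09,"z":0,"rx":0,"ry":0,"rz":0,"claw":-1},{"x":-0.001,"y":-0.135,"z":0,"rx":0,"ry":0,"rz":0,"claw":-1},{"x":-0.002,"y":-0.18,"z":0,"rx":0,"ry":0,"rz":0,"claw":-1},{"x":-0.0025,"y":-0.22,"z":0,"rx":0,"ry":0,"rz":0,"claw":-1}]'
python3 -m crank '[{"x":0,"y":-0.04,"z":0,"rx":0,"ry":0,"rz":0,"claw":-1},{"x":0,"y":-0.08,"z":0,"rx":0,"ry":0,"rz":0,"claw":-1},{"x":0,"y":-0.115,"z":0,"rx":0,"ry":0,"rz":0,"claw":-1},{"x":0,"y":-0.141,"z":0,"rx":0,"ry":0,"rz":0,"claw":-1},{"x":0,"y":-0.141,"z":0,"rx":0,"ry":0,"rz":0,"claw":-1}]'
python3 - <<'E'
from h import *
look(["canister_medium","canister_small","canister_knob"],"w8.png")
E
```

```text
t: 25.1
tool_pos: [0.4587, 0.2655, 0.1933]
tool_rot: [[0.001, 1.0, 0.002], [1.0, -0.001, 0.004], [0.004, 0.002, -1.0]]
ft_force: [2.0, -0.1, -0.6]
finger_gap: 0.0403
grasp_force: 35.9
t: 25.6
tool_pos: [0.4588, 0.0607, 0.2458]
tool_rot: [[0.005, 1.0, 0.002], [1.0, -0.005, -0.001], [-0.001, 0.002, -1.0]]
ft_force: [-0.3, -0.4, -1.0]
finger_gap: 0.0406
grasp_force: 36.0
t: 26.1
tool_pos: [0.4562, -0.1594, 0.2457]
tool_rot: [[0.005, 1.0, 0.001], [1.0, -0.005, -0.001], [-0.001, 0.001, -1.0]]
ft_force: [0.1, 0.4, -1.3]
finger_gap: 0.0404
grasp_force: 36.0
t: 26.6
tool_pos: [0.4557, -0.3024, 0.2451]
tool_rot: [[0.01, 1.0, 0.0], [1.0, -0.01, -0.001], [-0.001, 0.0, -1.0]]
ft_force: [0.3, 0.0, -0.7]
finger_gap: 0.041
grasp_force: 35.9
canister_medium [ 0.4529 -0.3001  0.0651] 0.79 280 184
canister_small [ 0.4596 -0.3016  0.1171] 0.58 287 200
canister_knob [ 0.454  -0.3014  0.2364] 0.81 278 262
```

View pics/w8.png

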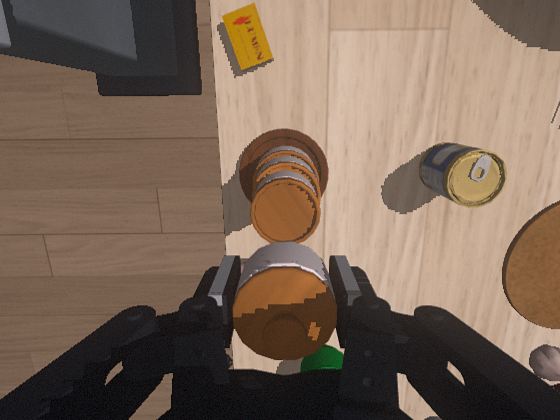

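All three placed pieces are concentric (lid of the small one at (286,208)), and the knob canister is held in line with them at (286,308). Lowering it.

```bash
python3 -m crank '[{"x":0,"y":0.001,"z":-0.03,"rx":0,"ry":0,"rz":0,"claw":-1},{"x":0,"y":0.001,"z":-0.055,"rx":0,"ry":0,"rz":0,"claw":-1},{"x":0,"y":0.001,"z":-0.065,"rx":0,"ry":0,"rz":0,"claw":-1},{"x":0,"y":0.001,"z":-0.07,"rx":0,"ry":0,"rz":0,"claw":-1},{"x":0,"y":0.001,"z":-0.07,"rx":0,"ry":0,"rz":0,"claw":-1}]'
python3 -m crank '[{"x":0,"y":0,"z":-0.001,"rx":0,"ry":0,"rz":0,"claw":-1},{"x":0,"y":0,"z":-0.002,"rx":0,"ry":0,"rz":0,"claw":-1},{"x":0,"y":0,"z":-0.003,"rx":0,"ry":0,"rz":0,"claw":-1},{"x":0,"y":0,"z":-0.004,"rx":0,"ry":0,"rz":0,"claw":-1},{"x":0,"y":0,"z":-0.005,"rx":0,"ry":0,"rz":0,"claw":-1}]'
```

```text
t: 27.3
tool_pos: [0.4572, -0.2969, 0.1747]
tool_rot: [[0.004, 1.0, 0.0], [1.0, -0.004, 0.0], [0.0, 0.0, -1.0]]
ft_force: [-0.3, 0.5, -0.9]
finger_gap: 0.041
grasp_force: 35.9
t: 27.8
tool_pos: [0.4569, -0.2974, 0.1694]
tool_rot: [[0.005, 1.0, 0.0], [1.0, -0.005, -0.0], [-0.0, 0.0, -1.0]]
ft_force: [0.5, 0.5, -0.9]
finger_gap: 0.041
grasp_force: 35.9
```

No contact yet, so it needs to go a little lower.

```bash
python3 -m crank '[{"x":0,"y":0,"z":-0.0005,"rx":0,"ry":0,"rz":0,"claw":-1},{"x":0,"y":0,"z":-0.001,"rx":0,"ry":0,"rz":0,"claw":-1},{"x":0,"y":0,"z":-0.0015,"rx":0,"ry":0,"rz":0,"claw":-1},{"x":0,"y":0,"z":-0.0015,"rx":0,"ry":0,"rz":0,"claw":-1},{"x":0,"y":0,"z":-0.0015,"rx":0,"ry":0,"rz":0,"claw":-1}]'
```

```text
t: 28.3
tool_pos: [0.4573, -0.2976, 0.1689]
tool_rot: [[0.005, 1.0, 0.001], [1.0, -0.005, -0.001], [-0.001, 0.001, -1.0]]
ft_force: [-2.0, 0.1, 10.1]
finger_gap: 0.0404
grasp_force: 37.0
```

Contact at the expected 0.169 m. Releasing, rising and checking.

```bash
python3 -m crank '[{"x":0,"y":0,"z":0,"rx":0,"ry":0,"rz":0,"claw":0.15},{"x":0,"y":0,"z":0,"rx":0,"ry":0,"rz":0,"claw":0.4},{"x":0,"y":0,"z":0,"rx":0,"ry":0,"rz":0,"claw":0.8},{"x":0,"y":0,"z":0,"rx":0,"ry":0,"rz":0,"claw":0.8},{"x":0,"y":0,"z":0,"rx":0,"ry":0,"rz":0,"claw":0.8}]'
python3 -m crank '[{"x":0,"y":0,"z":0.03,"rx":0,"ry":0,"rz":0,"claw":1},{"x":0,"y":0,"z":0.07,"rx":0,"ry":0,"rz":0,"claw":1},{"x":0,"y":0,"z":0.11,"rx":0,"ry":0,"rz":0,"claw":1},{"x":0,"y":0,"z":0.14,"rx":0,"ry":0,"rz":0,"claw":1},{"x":0,"y":0.02,"z":0.15,"rx":0,"ry":0,"rz":0,"claw":1}]'
python3 -m crank '[{"x":0,"y":0.045,"z":0,"rx":0,"ry":0,"rz":0,"claw":1},{"x":0,"y":0.09,"z":0,"rx":0,"ry":0,"rz":0,"claw":1},{"x":0,"y":0.135,"z":0,"rx":0,"ry":0,"rz":0,"claw":1},{"x":0,"y":0.18,"z":0,"rx":0,"ry":0,"rz":0,"claw":1},{"x":0.002,"y":0.225,"z":0,"rx":0,"ry":0,"rz":0,"claw":1}]'
python3 -m crank '[{"x":0,"y":0.045,"z":0,"rx":0,"ry":0,"rz":0,"claw":1},{"x":0,"y":0.09,"z":0,"rx":0,"ry":0,"rz":0,"claw":1},{"x":0,"y":0.135,"z":0,"rx":0,"ry":0,"rz":0,"claw":1},{"x":0,"y":0.18,"z":0,"rx":0,"ry":0,"rz":0,"claw":1},{"x":0,"y":0.18,"z":0,"rx":0,"ry":0,"rz":0,"claw":1}]'
python3 - <<'E'
from h import *
s=eyes.get_image("side")[:,:,::-1];t=eyes.get_image("top")[:,:,::-1]
for n in("canister_large","canister_medium","canister_small","canister_knob"):
    print(n,[(np.round(d["position"],3),round(d["confidence"],2)) for d in eyes.place_of(n,"side")[:3]])
f=lambda a:cv2.resize(a,(396,396),interpolation=cv2.INTER_CUBIC)
cv2.imwrite("pics/m9.png",np.hstack([f(s[90:230,250:390]),f(t[160:300,290:430])]))
E
```

```text
t: 28.8
tool_pos: [0.4568, -0.2973, 0.1677]
tool_rot: [[0.004, 1.0, -0.0], [1.0, -0.004, 0.0], [0.0, -0.0, -1.0]]
ft_force: [0.4, -0.6, 0.0]
finger_gap: 0.0769
grasp_force: 0.0
t: 29.3
tool_pos: [0.4576, -0.2798, 0.3208]
tool_rot: [[0.008, 1.0, 0.004], [1.0, -0.008, -0.003], [-0.003, 0.004, -1.0]]
ft_force: [0.5, -0.2, -1.1]
finger_gap: 0.0852
grasp_force: 0.0
t: 29.8
tool_pos: [0.4577, -0.0499, 0.3173]
tool_rot: [[0.004, 1.0, -0.001], [1.0, -0.004, -0.0], [-0.0, -0.001, -1.0]]
ft_force: [1.0, -0.5, 0.2]
finger_gap: 0.0855
grasp_force: 0.0
t: 30.3
tool_pos: [0.4567, 0.135, 0.3177]
tool_rot: [[-0.006, 1.0, -0.0], [1.0, 0.006, 0.003], [0.003, -0.0, -1.0]]
ft_force: [0.3, -0.2, 0.5]
finger_gap: 0.0851
grasp_force: 0.0
canister_large [(array([ 0.452, -0.3  ,  0.008]), 0.63), (array([ 0.509, -0.568, -0.002]), 0.45)]
canister_medium [(array([ 0.455, -0.299,  0.064]), 0.68)]
canister_small [(array([0.563, 0.334, 0.003]), 0.79), (array([ 0.458, -0.296,  0.115]), 0.74)]
canister_knob [(array([ 0.455, -0.299,  0.157]), 0.53)]
```

View pics/m9.png

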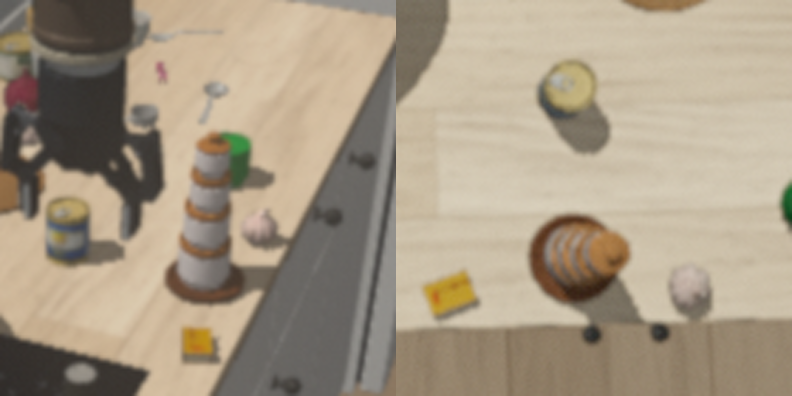

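The full tower stands straight on the stand (left panel, (205,225)), at bottom heights of 8, 64, 115 and 157 mm against the expected 8, 64, 114 and 158 mm. The bystanders are where they were, and the gripper is well clear.

```bash
python3 -c "
from cell import job
print(job.close_job())"
```

```text
the job is handed in; nothing more can be done
None
```

The four canisters are stacked in the order asked, standing by themselves on the stand at the expected heights, and the job was handed in at about 31 s of the 112 s limit.

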